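# Find the orange-ended spindle in the parts crate and stand it in its carrier well

## Robot

A 6-joint arm with a two-finger parallel gripper is mounted at the origin on the work surface. World frame = base frame: x ahead of the robot, y to its left, z up, the work surface at z = 0. Lengths are in mm, angles in degrees, forces in N, time in s.
With the tool pointing down it reaches from about 300 to 850 mm from the base axis. Payload 4.2 kg.
Tool frame: the origin (TCP) lies midway between the tips of the shut fingers; the grasp point (between the pads) lies 19 mm behind it; z points along the fingers, y is the line along which they close (so a half turn about z gives the same grasp; the last joint's range is limited). The gripper opens to 91 mm and grips with 3 to 60 N. Pads are 32 mm wide; open, the fingers measure 118 mm over their backs; the gripper's body (76 mm by 178 mm) begins 60 mm behind the grasp point.
Start: joints at [69.958, 18.312, 89.639, -0, 72.044, -1.146], TCP at [186.219, 544.027, 213.976] pointing down, gripper open.
Joint ranges: [-177.97, 177.97], [-48.28, 115.42], [12.27, 149.76], [-77.06, 257.06], [2.81, 150.46], [-146.56, 146.56]. Speed limits (degrees/s): [147.25, 147.25, 180, 180, 180, 180].

## Interface

Orientations are given as [roll, pitch, yaw] about the fixed x, y, z axes, in that order (R = Rz(yaw) Ry(pitch) Rx(roll)).
In Python, from workcell import env gives the robot as it stands.
- The arm moves only by the tool send_rows, never from a script. Its argument "steps" is a list that holds one entry, the list of rows, each a list of 5 numbers: the shift along the tool's x, y, z scaled (see below), then the turn about the tool's z scaled (see below), then the opening, from 0 (shut) to 1 (fully open). In form: [[[dx, dy, dz, yaw, fingers], ...]]. A call has 1 to 5 rows; each row shifts and turns the commanded pose from where the row before left it, along the tool's axes as they then stand; what a row does not reach is not made up. The controller multiplies each number of a shift by 0.04 m and each number of a turn by 0.12 rad. A row lasts 1/12 s, in which the tool goes at most 41.7 mm and 7.16 degrees, less where a joint would pass 70% of its speed; a pose out of reach is approached as far as the arm can. A call with a number of a shift or a turn outside -1 to 1 is refused whole. A call with a gripper value outside its range is refused whole. The fingers move at their own pace and stop on an object; "squeeze" is the grip in N (left out, the last holds). Time passes only in rows, so rows that do not move let the fingers close. It gives the time, the measured TCP pose, the force, the opening and the grip force at its end, in the units of the state.
- env.state(): the state, without advancing time (a new reading comes with each control period).
- env.grab_frame(name): name is "scene" or "top" or "wrist"; returns a dict with "pixels" (420x560x3 uint8, red, green, blue), "depth" (420x560 float32, mm along the optical axis (not along the pixel's ray), 0 where there is no reading), "intrinsics" (3x3 intrinsics, pixels), "cam_to_world" (4x4, takes a point from camera to world coordinates). Camera axes: x right, y down, z forward; pixel columns grow to the right and rows downward; lengths in mm; the calibration is good to about 2 mm. The wrist camera is an equidistant fisheye: a pixel r from the principal point sees the ray r / f radians off the axis. A picture is of the moment at which its call begins.
- env.job_done(): hands the job in; it is judged then, once.
The state is a dict: "time_s": time; "qpos": joint angles; "qvel": joint speeds; "effort": joint torques, N m; "ee_pos": TCP position; "ee_rot": TCP orientation; "force": force on the tool from outside, world axes, zero at the start; "torque": the same for the moment, N m; "gripper_width": finger opening in mm; "gripper_force": force on a finger pad.
Only numpy, scipy, OpenCV 4.12 (cv2) and the standard library are available. Lean on these libraries where they do the work, as an engineer would, in place of code of your own. Each camera call takes 0.05 s, during which the arm holds its last target. There are 200 camera calls.

## Task

Pick the orange-ended spindle out of the parts crate, lay it in the green sloping rest with its orange end at the upper end, and let go of it. Then take it again with a new hold and stand it, orange end up, in the empty orange-framed well of the carrier: lower it all the way to the bottom rather than letting it drop, and let go. Everything else in the crate stays in the crate; do not disturb the spindles already in the carrier, the oil bottle or the thread cone.

Things in the scene. Friction and masses are not known exactly. Their poses are not given: they have to be found in the camera images.
- spindle_orange: the target: straight octagonal aluminium spindle, 180 mm long, 24 mm across flats throughout, about 0.2 kg, the last 50 mm of one end orange nylon. Origin at its middle, on its axis; its x axis runs along it to the orange end (orange from x = +40 to +90 mm). Starts lying on the crate floor
- spindle_orange_tail (a point): centre of the bare end face of the target (x = -90 mm)
- spindle_orange_head (a point): centre of the orange end face of the target (x = +90 mm)
- spindle_blue: same spindle with a blue end, lying in the crate; origin and axes as for the target
- spindle_white: same spindle with a white end, lying in the crate; origin and axes as for the target
- handwheel: cream handwheel, 66 mm across, 16 mm thick with a 26 mm steel hub to 24 mm, lying flat in the crate; origin at the centre of its underside
- pulley: black belt pulley, 52 mm across, 22 mm thick, lying flat in the crate; origin at the centre of its underside
- crate: open wooden parts crate, fixed to the bench, 300 (x) x 250 (y) x 55 mm high, walls and floor 6 mm; origin at the centre of its underside. The spindles lie roughly along its x, about 68 mm apart, in its half towards -x; wheel and pulley lie in the other end
- rest: fixed green rest, base 90 x 170 mm; origin on the bench below its seat point. Its trough rises 40 deg from level towards its +y: two saddles with flared cheeks (35 mm apart) and a heel at the low end. Along the slope from the seat point, mm: heel -92, lower saddle -92 to -66, open -66 to +26, upper saddle +26 to +38, free beyond. Cheeks end at the height of a spindle's axis
- rest_seat (a point): where the middle of a spindle's axis lies when it is seated in the rest with its lower end near the heel; 88 mm above the bench
- carrier: fixed plywood spindle carrier, 225 (x) x 75 (y) x 65 mm high, origin at the centre of its underside; three square wells in a row along its x at -75, 0 and +75 mm, each 32 mm wide (sides along its x and y) and 55 mm deep (floor 10 mm above the bench), open at the top
- frame: flat orange square frame, 52 mm outside, painted round the mouth of the one empty well; origin at the centre of that well's mouth, 65 mm above the bench
- spare_white: same kind of spindle with a white end, standing white end up in another well of the carrier; origin at its middle, z up along it
- spare_black: same kind of spindle with a black end, standing black end up in the third well; origin at its middle, z up along it
- oil_bottle: standing yellow oil bottle with red cap, 44 mm across, 120 mm tall; origin at the centre of its underside
- thread_cone: standing blue cone of thread, 64 mm across at the foot, 105 mm tall; origin at the centre of its underside
Mind the look-alikes: they are no part of the job. There is more than one size of the pulley; the one meant has the size given above.

How it is judged (in metres and radians):
On the way:
1. the orange-ended spindle lies in the sloping rest, orange end up the slope, let go and still (its middle within 30 mm of the seat point, its axis within about 9 degrees of the slope) (distance between spindle_orange and rest_seat below 0.03 m and angle between spindle_orange's own x axis and vertical between 0.72 and 1.03 rad and height (world z) of spindle_orange_head above 0.11 m and contact force between spindle_orange and rest above 0.3 N and contact force between the fingers and spindle_orange below 0.05 N and linear speed of spindle_orange below 0.02 m/s), for 0.3 s.
At the end, for the whole second after the job is handed in: The orange spindle stands in the framed well, orange end up, on its floor (tail within 20 mm of the well axis, below 20 mm height, lean under 0.25 rad), released, still; other crate things lie in the crate; carrier spindles, bottle and cone are within 30 mm of their starts (horizontal distance between spindle_orange_tail and frame below 0.02 m and height (world z) of spindle_orange_tail below 0.02 m and height (world z) of spindle_orange_head above 0.17 m and angle between spindle_orange's own x axis and vertical below 0.25 rad and contact force between the fingers and spindle_orange below 0.05 N and linear speed of spindle_orange below 0.05 m/s and horizontal distance between each of spindle_blue, spindle_white, handwheel, pulley and crate below 0.16 m and height (world z) of each of spindle_blue, spindle_white, handwheel, pulley below 0.07 m and distance of each of spare_white, spare_black, oil_bottle, thread_cone from where it was at the start of the episode below 0.03 m); the robot touches nothing.
It fails at once if another thing is taken or knocked out of the crate ((horizontal distance between spindle_blue and crate above 0.16 m or height (world z) of spindle_blue above 0.1 m) or (horizontal distance between spindle_white and crate above 0.16 m or height (world z) of spindle_white above 0.1 m) or (horizontal distance between handwheel and crate above 0.16 m or height (world z) of handwheel above 0.1 m) or (horizontal distance between pulley and crate above 0.16 m or height (world z) of pulley above 0.1 m)).
It fails at once if a spindle standing in the carrier, the oil bottle or the thread cone is moved by more than 30 mm (distance of any of spare_white, spare_black, oil_bottle, thread_cone from where it was at the start of the episode above 0.03 m).
It fails at once if the orange-ended spindle is let drop (faster than 0.6 m/s out of the fingers, a fall of about 20 mm) (contact force between the fingers and spindle_orange below 0.05 N and linear speed of spindle_orange above 0.6 m/s).
It also fails if it takes over 64 s, if anything falls off the work surface, if the arm or the gripper's body presses on something with over 40 N, if the wrist force passes 120 N, or if a joint passes its speed limit or range.

## Working session

There is one attempt and no reset: what is moved stays moved. The work goes in short steps, Python scripts to look and compute and a tool call to move; the robot and the scene stay as the last step left them, time stands still between calls to the robot, and variables do not carry over. Pictures are saved under pics/ and viewed, at most 10 in all, crops included, and the job is handed in when it is done.

Besides the shell and the picture viewer there is one more tool, called after "Request:" in YAML: its name, and indented under it one key for each argument. send_rows: Moves the arm, as the interface text tells. Shifts and turns lie within -1 to 1; 1 stands for 0.04 m of shift or 0.12 rad of turn. Its arguments: {"type":"object","properties":{"steps":{"type":"array"},"squeeze":{"type":"number"}},"required":["steps"]}

```bash
mkdir -p pics
cat > h.py <<'E'
import numpy as np, cv2
from workcell import env
def grab(n):
    f=env.grab_frame(n); return f
def save(f,name): cv2.imwrite('pics/'+name,cv2.cvtColor(f['pixels'],cv2.COLOR_RGB2BGR))
def cloud(f):
    d=f['depth'];K=f['intrinsics'];v,u=np.mgrid[:d.shape[0],:d.shape[1]]
    P=np.stack([(u-K[0,2])/K[0,0]*d,(v-K[1,2])/K[1,1]*d,d],-1)
    T=f['cam_to_world'];return P@T[:3,:3].T+T[:3,3]
E
python3 - <<'E'
from h import *
for n in('top','scene'):
    f=grab(n);save(f,n+'0.png');np.savez(n+'0.npz',**f)
    print(n,f['cam_to_world'].round(2).tolist(),f['intrinsics'].tolist())
print(env.state())
E
```

```text
top [[0.0, -1.0, 0.04, 552.21], [-1.0, -0.0, 0.01, -76.06], [-0.0, -0.04, -1.0, 1267.16], [0.0, 0.0, 0.0, 1.0]] [[479.9724424292083, 0.0, 277.1513201351705], [0.0, 479.9724424292083, 210.46174795747328], [0.0, 0.0, 1.0]]
scene [[0.83, 0.31, -0.46, 1130.47], [0.56, -0.43, 0.71, -864.34], [0.02, -0.85, -0.53, 687.47], [0.0, 0.0, 0.0, 1.0]] [[383.8339608243437, 0.0, 275.34439802834316], [0.0, 383.8339608243437, 213.36353857178463], [0.0, 0.0, 1.0]]
{'time_s': 0.1, 'qpos': array([ 6.99571548e+01,  1.83472296e+01,  8.97016701e+01, -5.77867223e-04,
        7.20435602e+01, -1.14591292e+00]), 'qvel': array([-0.03666464, -0.02137165, -0.2648744 , -0.06631864,  0.03827491,
        0.05998057]), 'effort': array([-2.36720934e-04, -4.13332343e+01, -2.32511508e+01,  7.28691998e-02,
        4.23186645e-02, -4.69581119e-05]), 'ee_pos': array([186.06456267, 543.5666133 , 213.19658654]), 'ee_rot': array([-1.79907548e+02, -1.29974602e-03,  1.61103245e+02]), 'force': array([-0.44562392, -0.18606227, -0.18484803]), 'torque': array([ 0.01410321, -0.01405626,  0.01707438]), 'gripper_force': 0.0, 'gripper_width': 90.97742232179027}
```

View pics/top0.png

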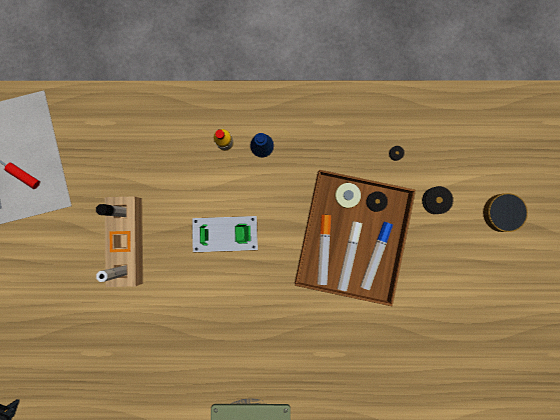

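View pics/scene0.png

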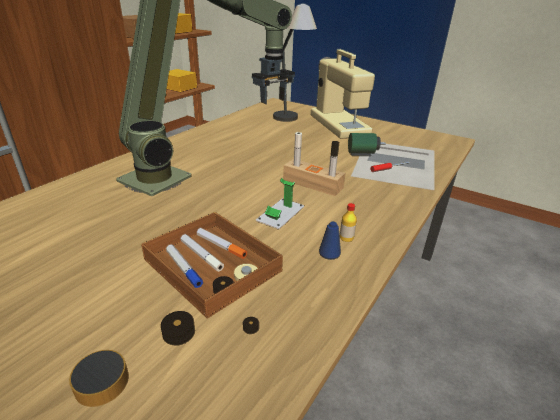

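The top view shows the orange spindle at about (325,250) with its head at row 222. The rest is at (225,235), with its tall saddle to the left (+y), and the empty framed well is at (120,241). The scene view agrees. Next I'll measure these.

Run:
```python
from h import *
f=dict(np.load('top0.npz'));P=cloud(f);hsv=cv2.cvtColor(f['pixels'],cv2.COLOR_RGB2HSV);H,S,V=[hsv[...,i].astype(int) for i in range(3)]
v,u=np.mgrid[:420,:560]
def box(a,b,c,d): return (u>=a)&(u<=b)&(v>=c)&(v<=d)
m=box(316,333,212,288)&(P[...,2]>18)&(P[...,2]<45)&(((H>5)&(H<20)&(S>200)&(V>180))|((S<60)&(V>120)))
q=P[m];print('spindle n',m.sum(),'z',np.percentile(q[:,2],[5,50,95]))
c=q[:,:2].mean(0);_,_,vt=np.linalg.svd(q[:,:2]-c);a=vt[0]*np.sign(vt[0][0]);t=(q[:,:2]-c)@a;w=(q[:,:2]-c)@[-a[1],a[0]]
mid=c+a*(t.min()+t.max())/2+np.array([-a[1],a[0]])*(w.min()+w.max())/2
print('mid',mid,'len',np.ptp(t),'wid',np.ptp(w),'yaw',np.degrees(np.arctan2(a[1],a[0])))
# frame
m=box(105,135,228,254)&(H>5)&(H<20)&(S>200)&(V>180);q=P[m];r=cv2.minAreaRect(q[:,:2].astype(np.float32));print('frame',r,q[:,2].mean())
# rest plate
m=box(188,262,210,256)&(P[...,2]>2)&(P[...,2]<25)&(S<60);q=P[m];print('plate',cv2.minAreaRect(q[:,:2].astype(np.float32)),np.median(q[:,2]))
m=box(188,262,210,256)&(H>45)&(H<75)&(S>120);q=P[m];n,l=cv2.connectedComponents(m.astype(np.uint8))
for i in range(1,n):
    k=P[l==i]
    if len(k)>10: print('green',len(k),k.mean(0),k.min(0),k.max(0))
# crate
m=box(285,425,160,315)&(P[...,2]>48)&(P[...,2]<62);print('crate',cv2.minAreaRect(P[m][:,:2].astype(np.float32)))
m=box(340,400,212,300)&(P[...,2]>20)&(P[...,2]<45)&(V>120);n,l=cv2.connectedComponents(m.astype(np.uint8))
for i in range(1,n):
    k=P[l==i]
    if len(k)>50: print('other',cv2.minAreaRect(k[:,:2].astype(np.float32)))
for nm,b in(('w',(95,130,262,286)),('b',(93,130,200,220))):
    m=box(*b)&(P[...,2]>150);print(nm,P[m].mean(0),P[m].max(0))
im=cv2.resize(cv2.cvtColor(f['pixels'][160:310,180:430],cv2.COLOR_RGB2BGR),None,fx=3,fy=3,interpolation=cv2.INTER_CUBIC);cv2.imwrite('pics/crop.png',im)
```

```text
spindle n 573 z [22.16771175 28.2159005  33.35090828]
mid [ 501.99686305 -191.86856535] len 178.90921307286217 wid 25.861549155718578 yaw -4.583703870042264
frame ((523.2399291992188, 324.4053039550781), (50.21571731567383, 51.22180938720703), 0.09933140128850937) 65.65170176549485
plate ((541.7801513671875, 69.34991455078125), (89.20390319824219, 171.82516479492188), 2.1528589725494385) 7.434978517812169
green 132 [539.57077925 111.10775173  87.75363458] [517.48461839  99.11610355  28.25095899] [563.32744995 117.85572101 113.8594752 ]
green 258 [543.18738927  19.64075702  34.42065141] [518.2703724  -76.06197294  14.39921975] [ 566.85541119   38.87783498 1267.15779795]
crate ((534.2587280273438, -267.423583984375), (250.0680389404297, 300.7616882324219), 78.26889038085938)
other ((485.3794860839844, -257.5752868652344), (24.48335838317871, 179.64218139648438), 76.99405670166016)
other ((486.157470703125, -327.0237121582031), (24.929729461669922, 178.54696655273438), 70.5124282836914)
w [450.78029251 311.21281923 201.21840837] [ 552.21199308  332.8959483  1267.15779795]
b [597.94772261 322.24141554 181.37458845] [610.16233424 338.33724013 194.46462349]
```

View pics/crop.png

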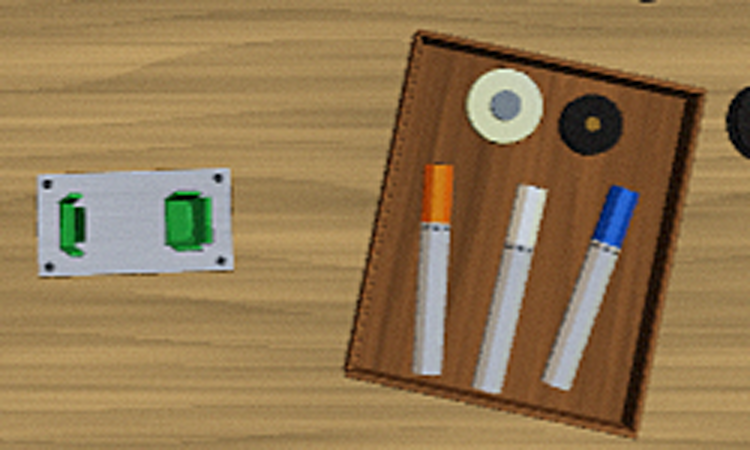

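Request:
send_rows:
  steps:
    - [[0,0,-0.6,0,0.44],[0,0,-0.6,0,0.44],[-0.72,-0.69,0,0,0.44],[-0.72,-0.69,0,0,0.44],[-0.72,-0.69,0,0,0.44]]
  squeeze: 20

```text
time_s: 0.52
ee_pos: [241.3, 436.6, 261.7]
ee_rot: [-180.0, 0.0, 161.2]
force: [1.3, -0.1, 0.0]
gripper_width: 60.3
gripper_force: 0.0
```

Request:
send_rows:
  steps:
    - [[-0.72,-0.69,0,0,0.44],[-0.72,-0.69,0,0,0.44],[-0.72,-0.69,0,0,0.44],[-0.72,-0.69,0,0,0.44],[-0.72,-0.69,0,0,0.44]]

```text
time_s: 0.93
ee_pos: [332.8, 258.6, 261.8]
ee_rot: [-180.0, -0.0, 161.1]
force: [1.3, 0.3, 0.3]
gripper_width: 40.1
gripper_force: 0.0
```

Request:
send_rows:
  steps:
    - [[-0.72,-0.69,0,0,0.44],[-0.72,-0.69,0,0,0.44],[-0.72,-0.69,0,0,0.44],[-0.72,-0.69,0,0,0.44],[-0.72,-0.69,0,0,0.44]]

```text
time_s: 1.35
ee_pos: [424.4, 81.3, 261.8]
ee_rot: [180.0, -0.0, 161.1]
force: [0.7, 0.4, 0.3]
gripper_width: 40.1
gripper_force: 0.0
```

Request:
send_rows:
  steps:
    - [[-0.72,-0.69,0,0,0.44],[-0.72,-0.69,0,0,0.44],[-0.72,-0.69,0,0,0.44],[-0.72,-0.69,0,0,0.44],[-0.72,-0.69,0,0,0.44]]

```text
time_s: 1.77
ee_pos: [516.0, -95.9, 261.6]
ee_rot: [180.0, -0.0, 161.1]
force: [1.5, 1.3, -0.9]
gripper_width: 40.1
gripper_force: 0.0
```

Request:
send_rows:
  steps:
    - [[0,0,0,1,0.44],[0,0,0,1,0.44],[0,0,0,1,0.44],[0,0,0,1,0.44],[0,0,0,1,0.44]]

```text
time_s: 2.18
ee_pos: [515.5, -94.1, 261.4]
ee_rot: [-180.0, -0.1, 126.4]
force: [1.0, -0.4, -0.4]
gripper_width: 40.1
gripper_force: 0.0
```

Request:
send_rows:
  steps:
    - [[0,0,0,1,0.44],[0,0,0,1,0.44],[0,0,0,1,0.44],[0,0,0,1,0.44],[0,0,0,1,0.44]]

```text
time_s: 2.6
ee_pos: [515.5, -93.8, 261.4]
ee_rot: [-179.9, -0.0, 92.0]
force: [-0.2, 0.2, 0.1]
gripper_width: 40.2
gripper_force: 0.0
```

Request:
send_rows:
  steps:
    - [[0,0,0,1,0.44],[0,0,0,1,0.44],[0,0,0,1,0.44],[0,0,0,1,0.44],[0,0,0,1,0.44]]

```text
time_s: 3.02
ee_pos: [515.5, -93.8, 261.5]
ee_rot: [-179.9, 0.0, 57.6]
force: [0.3, -0.0, 0.2]
gripper_width: 39.8
gripper_force: 0.0
```

Request:
send_rows:
  steps:
    - [[0,0,0,1,0.44],[0,0,0,1,0.44],[0,0,0,1,0.44],[0,0,0,1,0.44],[0,0,0,1,0.44]]

```text
time_s: 3.43
ee_pos: [515.5, -93.8, 261.4]
ee_rot: [-180.0, 0.0, 23.3]
force: [-0.2, -0.2, -0.1]
gripper_width: 40.3
gripper_force: 0.0
```

Request:
send_rows:
  steps:
    - [[0,0,0,1,0.44],[0,0,0,1,0.44],[0,0,0,1,0.44],[0,0,0,1,0.44],[0,0,0,0,0.44]]

```text
time_s: 3.85
ee_pos: [515.5, -93.9, 261.5]
ee_rot: [-180.0, 0.1, -4.0]
force: [0.5, -0.4, -0.2]
gripper_width: 40.4
gripper_force: 0.0
```

Request:
send_rows:
  steps:
    - [[0.5,0.82,0,0.08,0.44],[0.5,0.82,0,0,0.44],[0.5,0.82,0,0,0.44],[0,0,1,0,0.44],[0,0,1,0,0.44]]

```text
time_s: 4.27
ee_pos: [570.8, -199.2, 182.7]
ee_rot: [179.9, -0.4, -4.4]
force: [0.2, -0.1, -1.6]
gripper_width: 40.2
gripper_force: 0.0
```

Request:
send_rows:
  steps:
    - [[0,0,1,0,0.44],[0,0,1,0,0.44],[0,0,0,0,0.44]]

```text
time_s: 4.52
ee_pos: [562.4, -194.5, 93.7]
ee_rot: [-179.7, 1.0, -4.3]
force: [-1.7, -0.2, -1.0]
gripper_width: 40.1
gripper_force: 0.0
```

```bash
cat >> h.py <<'E'
def wproj(f,p):
    T=f['cam_to_world'];K=f['intrinsics'];c=(np.asarray(p,float)-T[:3,3])@T[:3,:3];r=np.linalg.norm(c[:,:2],axis=1);th=np.arctan2(r,c[:,2])
    return np.stack([K[0,2]+K[0,0]*th*c[:,0]/r,K[1,2]+K[1,1]*th*c[:,1]/r],1)
E
python3 - <<'E'
from h import *
s=env.state();print(s['ee_pos'],s['ee_rot'])
f=grab('wrist')
a=np.radians(-4.58);ax=np.array([np.cos(a),np.sin(a),0]);m=np.array([502,-191.9,30])
for p in wproj(f,[m-90*ax,m,m+40*ax,m+90*ax]): cv2.circle(f['pixels'],tuple(int(i) for i in p),3,(255,0,255),-1)
save(f,'w1.png')
E
```

```text
[ 562.3850413  -194.45908185   93.72238737] [-179.72121266    0.96293258   -4.30174238]
```

View pics/w1.png

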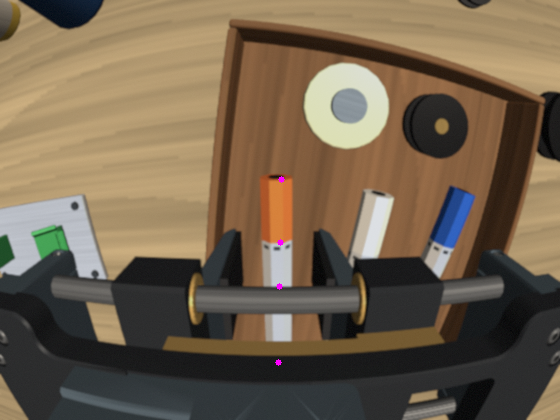

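The wrist view shows the spindle head at (277,178), centred between the fingers and matching the projection within about 2 mm.

Request:
send_rows:
  steps:
    - [[0,0,0.8,0,0.44],[0,0,0.8,0,0.44],[0,0,0.4,0,0.44],[0,0,0.28,0,0.44],[0,0,0,0,0.44]]

```text
time_s: 4.98
ee_pos: [568.8, -196.5, 10.9]
ee_rot: [-180.0, 0.0, -4.4]
force: [-1.3, -0.5, -0.2]
gripper_width: 40.2
gripper_force: 0.0
```

Request:
send_rows:
  steps:
    - [[0,0,0,0,0.44],[0,0,0,0,0.1],[0,0,0,0,0.1],[0,0,0,0,0.1],[0,0,0,0,0.1]]
  squeeze: 6

```text
time_s: 5.4
ee_pos: [569.4, -196.7, 12.4]
ee_rot: [180.0, -0.2, -4.5]
force: [-1.1, 1.8, 6.0]
gripper_width: 23.6
gripper_force: 6.0
```

Request:
send_rows:
  steps:
    - [[-0.04,0,-0.34,0,0.1],[-0.07,0,-0.34,0,0.1],[-0.1,0,-0.33,0,0.1],[-0.13,0,-0.32,0,0.1],[0,0,0,0,0.1]]
  squeeze: 4

```text
time_s: 5.82
ee_pos: [555.5, -196.0, 67.0]
ee_rot: [179.9, -0.3, -4.5]
force: [0.7, -0.5, -0.8]
gripper_width: 23.8
gripper_force: 4.0
```

```bash
cat >> h.py <<'E'
def metal(n='scene',box3=None):
    """orange centroid + axis fit of points near the gripper"""
    f=grab(n);P=cloud(f);hsv=cv2.cvtColor(f['pixels'],cv2.COLOR_RGB2HSV).astype(int)
    o=(hsv[...,0]>3)&(hsv[...,0]<20)&(hsv[...,1]>190)&(hsv[...,2]>110)
    return f,P,hsv,o
E
python3 - <<'E'
from h import *
f=grab('scene');im=cv2.resize(cv2.cvtColor(f['pixels'][160:310,120:320],cv2.COLOR_RGB2BGR),None,fx=3,fy=3);cv2.imwrite('pics/s1.png',im)
E
```

```text
(no output)
```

View pics/s1.png

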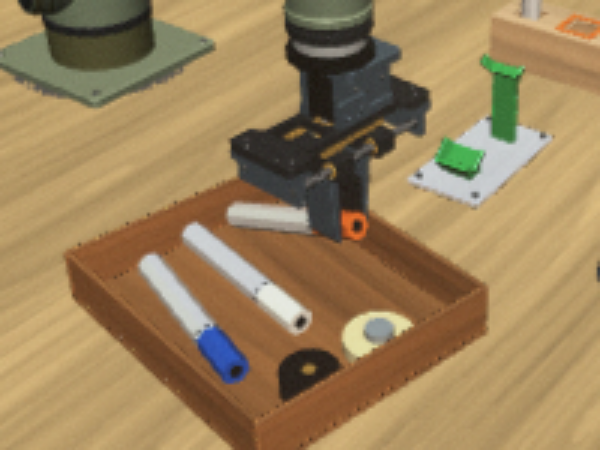

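The crop shows the spindle's tail at (232,215) still on the crate floor and the head at (355,225) raised, so the pivoting works. I'll carry on to 40°.

Request:
send_rows:
  steps:
    - [[-0.155,0,-0.31,0,0.1],[-0.18,0,-0.29,0,0.1],[-0.21,0,-0.275,0,0.1],[-0.23,0,-0.26,0,0.1],[0,0,0,0,0.1]]

```text
time_s: 6.28
ee_pos: [523.0, -193.2, 112.0]
ee_rot: [179.9, -0.1, -4.5]
force: [2.4, -0.6, 0.6]
gripper_width: 24.1
gripper_force: 4.0
```

```bash
cat >> h.py <<'E'
def tilt(lo,hi,n='scene'):
    """fit spindle axis to bright metal/orange points inside world box lo..hi"""
    f,P,hsv,o=metal(n);H,S,V=[hsv[...,i] for i in range(3)]
    b=((P>lo)&(P<hi)).all(-1)
    m=b&(o|((S<50)&(V>125)));m=cv2.erode(m.astype(np.uint8),np.ones((3,3)))>0
    nn,l,st,_=cv2.connectedComponentsWithStats((b&(o|((S<50)&(V>125)))).astype(np.uint8))
    q=P[m];c=np.median(q,0);q=q[np.linalg.norm(q-c,axis=1)<130]
    _,_,vt=np.linalg.svd(q-q.mean(0));a=vt[0]
    oq=P[b&o]
    if len(oq): a=a*np.sign(a@(oq.mean(0)-q.mean(0)))
    t=(q-q.mean(0))@a
    print('n',len(q),len(oq),'c',q.mean(0).round(1),'axis',a.round(3),'elev',np.degrees(np.arcsin(a[2])).round(1),'az',np.degrees(np.arctan2(a[1],a[0])).round(1),'ends',(q.mean(0)+a*t.min()).round(1),(q.mean(0)+a*t.max()).round(1),'resid',np.std((q-q.mean(0))-np.outer(t,a)).round(1))
    return f
E
python3 - <<'E'
from h import *
print(env.state()['ee_pos'])
tilt([395,-230,10],[620,-160,190])
E
```

```text
[ 522.97746214 -193.21097587  111.97258406]
n 64 61 c [ 477.  -201.1   73.5] axis [ 0.758 -0.041  0.651] elev 40.6 az -3.1 ends [ 419.4 -198.    24. ] [ 548.9 -205.   135.2] resid 1.8
```

Request:
send_rows:
  steps:
    - [[0,0,0,0,0],[0,0,0,0,0],[0,0,-0.5,0,0],[0,0,-1,0,0],[0,0,-1,0,0]]
  squeeze: 30

```text
time_s: 6.75
ee_pos: [520.4, -191.8, 206.6]
ee_rot: [-179.8, 0.7, -4.5]
force: [0.7, -0.4, -2.6]
gripper_width: 23.7
gripper_force: 30.0
```

Request:
send_rows:
  steps:
    - [[0,0,-1,0,0],[0,0,-1,0,0],[0,0,-0.5,0,0],[0,0,0,0,0]]

```text
time_s: 7.08
ee_pos: [524.4, -193.3, 312.7]
ee_rot: [179.9, -0.2, -4.5]
force: [1.0, -0.1, -1.9]
gripper_width: 23.4
gripper_force: 30.0
```

Run:
```python
from h import *
print(env.state()['ee_pos'])
tilt([390,-260,110],[620,-140,390])
for n in('top0','scene0'):
    f=dict(np.load(n+'.npz'));P=cloud(f);h=cv2.cvtColor(f['pixels'],cv2.COLOR_RGB2HSV).astype(int)
    m=(h[...,0]>45)&(h[...,0]<75)&(h[...,1]>120)&((P>[480,-30,10])&(P<[600,170,130])).all(-1)
    q=P[m]
    for nm,k in(('up',q[q[:,1]>80]),('lo',q[q[:,1]<60])):
        print(n,nm,len(k),'x',np.percentile(k[:,0],[2,50,98]).round(1),'y',np.percentile(k[:,1],[2,50,98]).round(1),'z',np.percentile(k[:,2],[2,50,98]).round(1))
        s=k[:,1]*np.cos(np.radians(40))+k[:,2]*np.sin(np.radians(40));print('  slope s',np.percentile(s,[1,5,25,50,75,95,99]).round(1), 'nrm',np.percentile(-k[:,1]*.6428+k[:,2]*.766,[1,5,50,95,99]).round(1))
```

```text
[ 524.38840487 -193.3409851   312.66401874]
n 74 83 c [ 485.9 -202.1  274.1] axis [ 0.724 -0.044  0.689] elev 43.5 az -3.4 ends [ 426.5 -198.5  217.6] [ 550.7 -206.   335.8] resid 1.9
top0 up 132 x [517.6 539.1 563.3] y [101.7 110.8 117.5] z [ 29.4  99.1 110.6]
  slope s [103.6 105.1 127.5 149.  152.8 155.6 156. ] nrm [-49.2 -46.8   4.   16.   17.8]
top0 lo 257 x [520.7 543.6 566.7] y [ 2.2 21.  38.2] z [17.7 30.1 42.9]
  slope s [20.1 22.1 24.9 32.6 43.7 50.7 52.1] nrm [ 0.4  1.8  6.8 23.5 25. ]
scene0 up 201 x [522.3 542.6 557.7] y [102.7 112.  116.7] z [ 13.2  61.6 106.8]
  slope s [ 93.5  96.7 110.6 126.2 142.4 152.  154.5] nrm [-63.3 -59.  -25.6   7.6  16.3]
scene0 lo 107 x [522.7 542.3 568.9] y [-0.2 24.7 36.3] z [20.7 31.  41.8]
  slope s [19.9 20.9 29.5 36.7 43.2 48.8 49.6] nrm [-1.5  0.5  5.8 23.9 25.5]
```

Request:
send_rows:
  steps:
    - [[0,0,0,-0.5,0],[0,0,0,-1,0],[0,0,0,-1,0],[0,0,0,-1,0],[0,0,0,-1,0]]

```text
time_s: 7.55
ee_pos: [521.7, -192.3, 304.8]
ee_rot: [-179.6, 0.4, 26.8]
force: [0.2, -1.2, -1.4]
gripper_width: 23.6
gripper_force: 30.0
```

Request:
send_rows:
  steps:
    - [[0,0,0,-1,0],[0,0,0,-1,0],[0,0,0,-1,0],[0,0,0,-1,0],[0,0,0,-1,0]]

```text
time_s: 7.97
ee_pos: [521.7, -192.2, 304.8]
ee_rot: [-179.4, 0.1, 61.2]
force: [0.9, 0.3, -2.2]
gripper_width: 23.6
gripper_force: 30.0
```

Request:
send_rows:
  steps:
    - [[0,0,0,-1,0],[0,0,0,-1,0],[0,0,0,-1,0],[0,0,0,-1,0],[0,0,0,-0.56,0]]

```text
time_s: 8.38
ee_pos: [521.6, -192.2, 304.8]
ee_rot: [-179.5, -0.2, 92.5]
force: [-1.0, -0.7, -2.5]
gripper_width: 23.6
gripper_force: 30.0
```

Request:
send_rows:
  steps:
    - [[0.4,0.07,0,0,0],[0.8,0.07,0,0,0],[0.95,0.07,0,0,0],[0.95,0.07,0,0,0],[0.95,0.07,0,0,0]]

```text
time_s: 8.8
ee_pos: [529.0, -29.1, 305.0]
ee_rot: [-179.4, -0.1, 92.2]
force: [0.8, 1.0, -1.5]
gripper_width: 23.2
gripper_force: 30.0
```

Request:
send_rows:
  steps:
    - [[0.95,0.07,0,0,0],[0.95,0.07,0,0,0],[0.95,0.07,0,0,0],[0.8,0.07,0,0,0],[0.47,0.06,0,0,0]]

```text
time_s: 9.22
ee_pos: [536.2, 137.6, 304.9]
ee_rot: [-179.4, 0.0, 92.4]
force: [0.4, -0.2, -1.1]
gripper_width: 23.8
gripper_force: 30.0
```

Request:
send_rows:
  steps:
    - [[0,0,0,0,0],[0,0,0.6,0,0],[0,0,0.8,0,0],[0,0,0.6,0,0],[0,0,0,0,0]]

```text
time_s: 9.63
ee_pos: [533.3, 132.6, 221.0]
ee_rot: [-178.9, 0.2, 92.2]
force: [-1.0, 0.0, -2.9]
gripper_width: 23.4
gripper_force: 30.0
```

Run:
```python
from h import *
print(env.state()['ee_pos'],env.state()['ee_rot'])
f=tilt([500,-30,100],[580,190,300])
im=cv2.resize(cv2.cvtColor(f['pixels'][80:240,200:400],cv2.COLOR_RGB2BGR),None,fx=3,fy=3);cv2.imwrite('pics/s2.png',im)
```

```text
[533.29001946 132.61931244 221.01565793] [-178.94730167    0.22746194   92.19320516]
n 176 39 c [539.6  72.  172.8] axis [-0.031  0.714  0.699] elev 44.3 az 92.5 ends [541.7  25.1 127. ] [537.  133.4 232.8] resid 2.9
```

View pics/s2.png

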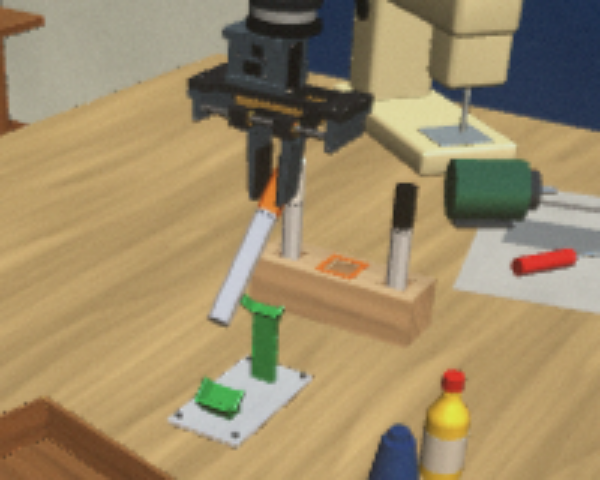

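Request:
send_rows:
  steps:
    - [[0,0,0,0,0],[0,0,0,0,0]]

```text
time_s: 9.85
ee_pos: [539.4, 134.3, 230.3]
ee_rot: [179.9, -0.0, 92.2]
force: [0.6, 0.2, -1.1]
gripper_width: 23.4
gripper_force: 30.0
```

Run:
```python
from h import *
print(env.state()['ee_pos'],env.state()['ee_rot'])
f=tilt([500,-30,100],[580,190,300]);f=tilt([500,-30,90],[580,190,300],'top')
```

```text
[539.41750597 134.29759117 230.32986009] [ 1.79921312e+02 -9.19471010e-03  9.21821453e+01]
n 191 41 c [547.   72.1 180. ] axis [-0.036  0.71   0.703] elev 44.7 az 92.9 ends [549.3  27.3 135.6] [543.9 133.5 240.7] resid 3.0
n 240 11 c [542.7  71.  182. ] axis [-0.031  0.716  0.697] elev 44.2 az 92.4 ends [544.7  25.6 137.8] [541.1 109.6 219.5] resid 2.7
```

Request:
send_rows:
  steps:
    - [[-0.2,0.02,0.4,0,0],[0,0,0.7,0,0],[0,0,0.6,0,0],[0,0,0.3,0,0],[0,0,0.1,0,0]]

```text
time_s: 10.37
ee_pos: [538.9, 126.3, 144.0]
ee_rot: [-179.8, 0.0, 92.2]
force: [-1.4, -0.3, -2.8]
gripper_width: 23.8
gripper_force: 30.0
```

Request:
send_rows:
  steps:
    - [[0,0,0,0,0],[0,0,0,0,0],[0,0,0,0,0]]

```text
time_s: 10.62
ee_pos: [541.1, 126.9, 147.0]
ee_rot: [179.8, -0.0, 92.2]
force: [1.1, 0.2, -1.5]
gripper_width: 23.5
gripper_force: 30.0
```

Request:
send_rows:
  steps:
    - [[0,0,0.06,0,0],[0,0,0.06,0,0],[0,0,0.04,0,0],[0,0,0,0,0],[0,0,0,0,0]]

```text
time_s: 11.03
ee_pos: [540.2, 126.4, 139.1]
ee_rot: [180.0, 0.0, 92.2]
force: [0.2, -0.8, -0.7]
gripper_width: 23.5
gripper_force: 30.0
```

Request:
send_rows:
  steps:
    - [[0,0,0.05,0,0],[0,0,0.05,0,0],[0,0,0,0,0],[0,0,0,0,0],[0,0,0,0,0]]
  squeeze: 8

```text
time_s: 11.45
ee_pos: [539.7, 126.6, 134.7]
ee_rot: [-180.0, 0.0, 92.2]
force: [-0.2, -0.3, -1.9]
gripper_width: 23.7
gripper_force: 8.0
```

Run:
```python
from h import *
print(env.state()['ee_pos'],env.state()['force'])
f=tilt([500,-30,48],[580,190,220]);f2=tilt([500,-30,48],[580,190,220],'top')
im=cv2.resize(cv2.cvtColor(f['pixels'][130:240,220:340],cv2.COLOR_RGB2BGR),None,fx=5,fy=5);cv2.imwrite('pics/s3.png',im)
```

```text
[539.72609097 126.55676592 134.74898605] [-0.15012311 -0.33216373 -1.86926491]
n 167 32 c [547.5  63.3  89.1] axis [-0.041  0.748  0.663] elev 41.5 az 93.1 ends [549.9  20.9  51.4] [544.1 124.9 143.7] resid 3.0
n 233 0 c [541.9  59.7  88.8] axis [-0.005  0.751  0.66 ] elev 41.3 az 90.4 ends [542.2  16.6  51. ] [541.6 103.1 127. ] resid 3.0
```

View pics/s3.png

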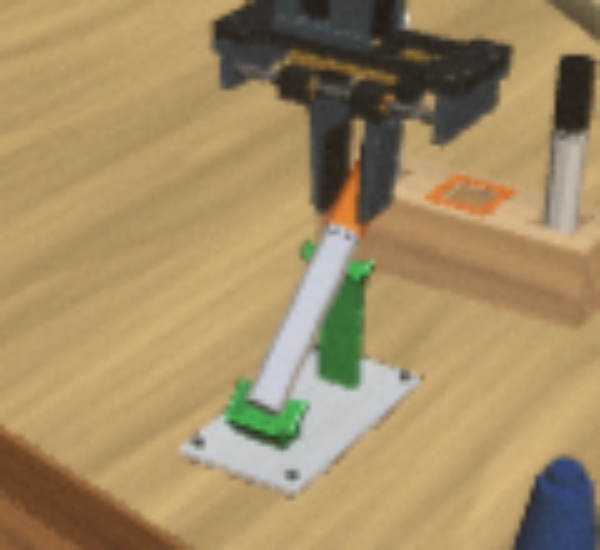

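The tail sits in the lower saddle and the shaft lies between the upper cheeks at (330,240), nearly seated. I'll lower it gently.

Request:
send_rows:
  steps:
    - [[0.02,0,0.04,0,0],[0.02,0,0.04,0,0],[0,0,0,0,0],[0,0,0,0,0]]
  squeeze: 5

```text
time_s: 11.88
ee_pos: [539.8, 128.3, 131.6]
ee_rot: [-180.0, -0.0, 92.2]
force: [0.7, -0.4, -2.0]
gripper_width: 24.0
gripper_force: 5.0
```

Request:
send_rows:
  steps:
    - [[0.02,0,0.04,0,0],[0.02,0,0.04,0,0],[0,0,0,0,0],[0,0,0,0,0]]

```text
time_s: 12.22
ee_pos: [540.1, 129.9, 128.8]
ee_rot: [179.9, -0.0, 92.2]
force: [0.0, -1.2, 1.4]
gripper_width: 24.0
gripper_force: 5.0
```

Run:
```python
from h import *
print(env.state()['ee_pos'],env.state()['force'])
f=tilt([500,-30,48],[580,190,220]);f2=tilt([500,-30,48],[580,190,220],'top')
```

```text
[540.1263686  129.93308378 128.78659506] [ 0.00822682 -1.23255873  1.36627932]
n 172 32 c [548.3  58.8  87.8] axis [-0.049  0.806  0.59 ] elev 36.2 az 93.5 ends [551.3   9.9  52. ] [544.  130.6 140.4] resid 3.0
n 221 0 c [543.3  59.2  90.1] axis [-0.036  0.808  0.588] elev 36.0 az 92.5 ends [545.5   8.4  53.1] [541.1 107.7 125.5] resid 2.9
```

Run:
```python
from h import *
f,P,hsv,o=metal('top')
m=(np.abs(P[...,0]-541.5)<22)&(P[...,1]>-10)&(P[...,1]<130)&(P[...,2]>12)&(P[...,2]<160)
g=(hsv[...,0]>45)&(hsv[...,0]<75)&(hsv[...,1]>120)
for y in range(-8,128,6):
    k=m&(np.abs(P[...,1]-y)<3)
    a=P[k&~g];b=P[k&g];seat=88+(y-79.2)*.839+15.7
    print(y,'seated top',round(seat,1),'spindle',len(a),(np.percentile(a[:,2],[25,60,95]).round(1),a[:,0].mean().round(1)) if len(a) else '','green',len(b),b[:,2].max().round(1) if len(b) else '')
```

```text
-8 seated top 30.5 spindle 1 (array([13.7, 13.7, 13.7]), np.float64(525.4)) green 0 
-2 seated top 35.6 spindle 13 (array([27.5, 30.8, 35.2]), np.float64(548.6)) green 5 36.7
4 seated top 40.6 spindle 11 (array([49.6, 53.2, 56.8]), np.float64(542.2)) green 27 52.2
10 seated top 45.6 spindle 23 (array([47.1, 52.6, 60. ]), np.float64(541.2)) green 14 32.8
16 seated top 50.7 spindle 30 (array([53.6, 57.2, 61.8]), np.float64(542.6)) green 19 36.6
22 seated top 55.7 spindle 21 (array([59.1, 62.6, 66.4]), np.float64(542.7)) green 15 40.6
28 seated top 60.7 spindle 28 (array([64.7, 67.3, 70.1]), np.float64(542.2)) green 20 42.4
34 seated top 65.8 spindle 25 (array([68.2, 70.8, 75.7]), np.float64(541.6)) green 12 45.1
40 seated top 70.8 spindle 25 (array([71.5, 76.3, 80.5]), np.float64(541.1)) green 4 31.0
46 seated top 75.8 spindle 25 (array([77.6, 80.3, 84. ]), np.float64(541.5)) green 0 
52 seated top 80.9 spindle 22 (array([80.3, 85.5, 87.1]), np.float64(541.3)) green 0 
58 seated top 85.9 spindle 28 (array([85.5, 89.6, 92.3]), np.float64(540.3)) green 0 
64 seated top 90.9 spindle 26 (a
[... 221 characters left out ...]
)) green 0 
82 seated top 106.0 spindle 29 (array([102.1, 107.5, 111.8]), np.float64(539.1)) green 0 
88 seated top 111.1 spindle 27 (array([106.4, 112.9, 115.5]), np.float64(541.4)) green 0 
94 seated top 116.1 spindle 26 (array([110.3, 114.3, 117.2]), np.float64(540.9)) green 0 
100 seated top 121.2 spindle 31 (array([114.7, 118.7, 123.8]), np.float64(541.6)) green 2 107.3
106 seated top 126.2 spindle 35 (array([118.7, 124.1, 127.2]), np.float64(540.9)) green 7 109.1
112 seated top 131.2 spindle 16 (array([ 44.3, 119. , 127.3]), np.float64(541.5)) green 9 107.8
118 seated top 136.3 spindle 10 (array([131.8, 133.3, 135.5]), np.float64(538.3)) green 0 
124 seated top 141.3 spindle 0  green 0
```

Request:
send_rows:
  steps:
    - [[-0.02,0,-0.05,0,0],[-0.02,0,-0.05,0,0],[0,0,0,0,0],[0,0,0,0,0.4],[0,0,0,0,0.4]]
  squeeze: 3

```text
time_s: 12.78
ee_pos: [539.7, 128.4, 132.5]
ee_rot: [-180.0, -0.0, 92.2]
force: [0.1, 0.3, -0.3]
gripper_width: 34.7
gripper_force: 0.0
```

Request:
send_rows:
  steps:
    - [[0,0,0,0,0.4],[0,0,0,0,0.4],[0,0,0,0,0.4],[0,0,0,0,0.4],[0,0,0,0,0.4]]

```text
time_s: 13.2
ee_pos: [539.8, 128.3, 132.6]
ee_rot: [180.0, -0.0, 92.2]
force: [0.8, 1.3, 0.5]
gripper_width: 36.5
gripper_force: 0.0
```

Run:
```python
from h import *
print(env.state()['ee_pos'],env.state()['gripper_width'])
f,P,hsv,o=metal('top')
m=(np.abs(P[...,0]-541.5)<22)&(P[...,1]>-10)&(P[...,1]<130)&(P[...,2]>12)&(P[...,2]<160)
g=(hsv[...,0]>45)&(hsv[...,0]<75)&(hsv[...,1]>120)
Y=[];Z=[]
for y in range(-8,110,6):
    a=P[m&~g&(np.abs(P[...,1]-y)<3)]
    if len(a)<6: continue
    z=np.percentile(a[:,2],60);print(y,(z-88-(y-79.2)*.839-15.7).round(1),a[:,0].mean().round(1),end='; ')
    if 10<y: Y.append(y);Z.append(z)
print('\nelev',np.degrees(np.arctan(np.polyfit(Y,Z,1)[0])))
tilt([500,-30,30],[580,190,220])
```

```text
[539.83925189 128.27624113 132.5682002 ] 36.467741673903774
-2 -2.8 550.2; 4 0.2 541.3; 10 -1.0 541.1; 16 1.5 542.2; 22 -0.3 542.4; 28 0.2 541.4; 34 -0.7 540.8; 40 0.5 541.4; 46 0.4 540.0; 52 -2.5 539.7; 58 -0.4 539.2; 64 -0.2 540.0; 70 -2.8 541.1; 76 -1.5 540.7; 82 -0.3 539.3; 88 -1.0 538.8; 94 -1.5 538.0; 100 -2.2 539.6; 106 -1.4 540.6; 
elev 39.113049315875756
n 196 71 c [547.3  60.3  84.6] axis [-0.043  0.767  0.641] elev 39.8 az 93.2 ends [550.3   6.   39.1] [543.1 133.9 146. ] resid 3.1
```

Seated within 2 mm at about 39.5° and let go. Now I'll back off, then take a new hold slightly further up.

Request:
send_rows:
  steps:
    - [[0,0,-0.5,0,0.44],[0,0,-0.5,0,0.44],[0.07,0,0,0,0.44],[0,0,0,0,0.44],[0,0,0,0,0.44]]

```text
time_s: 13.72
ee_pos: [539.2, 131.1, 171.8]
ee_rot: [-179.9, 0.0, 92.2]
force: [-0.2, 0.4, 0.6]
gripper_width: 39.9
gripper_force: 0.0
```

Request:
send_rows:
  steps:
    - [[0,0,0.5,0,0.44],[0,0,0.5,0,0.44],[0,0,0.35,0,0.44],[0,0,0,0,0.44],[0,0,0,0,0.44]]

```text
time_s: 14.13
ee_pos: [538.7, 130.8, 117.1]
ee_rot: [-179.8, 0.0, 92.2]
force: [0.5, 0.3, 1.1]
gripper_width: 40.3
gripper_force: 0.0
```

Request:
send_rows:
  steps:
    - [[0,0,0,0,0],[0,0,0,0,0],[0,0,0,0,0],[0,0,0,0,0],[0,0,0,0,0]]
  squeeze: 25

```text
time_s: 14.55
ee_pos: [540.2, 131.2, 119.4]
ee_rot: [179.9, -0.0, 92.2]
force: [0.2, 0.6, 3.8]
gripper_width: 23.8
gripper_force: 25.0
```

Request:
send_rows:
  steps:
    - [[0,0,-0.3,0,0],[0,0,-0.6,0,0],[0,0,-0.8,0,0],[0,0,-0.5,0,0],[0,0,0,0,0]]

```text
time_s: 14.97
ee_pos: [542.2, 131.7, 211.2]
ee_rot: [179.5, -0.1, 92.2]
force: [1.3, -0.2, -1.9]
gripper_width: 23.6
gripper_force: 25.0
```

Request:
send_rows:
  steps:
    - [[0,-0.5,0,0,0],[0,-0.8,0,0,0],[0,-0.8,0,0,0],[0,-0.5,0,0,0],[0,-0.4,0,0,0]]

```text
time_s: 15.38
ee_pos: [416.7, 125.9, 205.1]
ee_rot: [-179.8, 0.0, 92.2]
force: [-0.5, 0.4, -2.2]
gripper_width: 23.6
gripper_force: 25.0
```

Request:
send_rows:
  steps:
    - [[0,0,0,0,0],[0,0,0,0,0],[0,0,0,0,0]]

```text
time_s: 15.63
ee_pos: [420.5, 126.5, 206.2]
ee_rot: [180.0, -0.0, 92.2]
force: [0.6, -1.0, -1.8]
gripper_width: 24.0
gripper_force: 25.0
```

Run:
```python
from h import *
print(env.state()['ee_pos'],env.state()['ee_rot'],env.state()['force'])
tilt([370,-30,50],[480,230,290]);tilt([370,-30,50],[480,230,290],'top')
```

```text
[420.48521836 126.48240445 206.15494191] [ 1.79975613e+02 -5.21212940e-03  9.22108712e+01] [ 0.58475931 -1.00037701 -1.83918341]
n 163 45 c [429.3  50.2 166.8] axis [-0.047  0.764  0.644] elev 40.1 az 93.5 ends [432.2   1.6 125.8] [425.  119.5 225.2] resid 2.9
n 317 47 c [424.2  48.4 167.8] axis [-0.046  0.771  0.635] elev 39.4 az 93.4 ends [427.1  -1.  127.2] [420.7 105.7 215. ] resid 3.0
```

Request:
send_rows:
  steps:
    - [[0,0,0.5,0,0],[0,0,0.8,0,0],[0,0,0.7,0,0],[0,0,0.4,0,0],[0,0,0.15,0,0]]

```text
time_s: 16.15
ee_pos: [418.7, 125.9, 101.7]
ee_rot: [-179.7, 0.1, 92.2]
force: [-0.1, 0.3, -2.0]
gripper_width: 23.8
gripper_force: 25.0
```

Request:
send_rows:
  steps:
    - [[0,0,0,0,0],[0,0,0,0,0],[0,0,0.04,0,0],[0,0,0,0,0],[0,0,0,0,0]]

```text
time_s: 16.57
ee_pos: [420.5, 126.6, 103.8]
ee_rot: [179.9, -0.0, 92.2]
force: [-0.4, -0.3, -1.9]
gripper_width: 23.6
gripper_force: 25.0
```

Request:
send_rows:
  steps:
    - [[0,0,0.04,0,0],[0,0,0,0,0],[0,0,0.04,0,0],[0,0,0,0,0],[0,0,0,0,0]]

```text
time_s: 16.98
ee_pos: [419.7, 126.4, 99.7]
ee_rot: [-180.0, -0.0, 92.2]
force: [0.2, 0.9, -1.8]
gripper_width: 23.8
gripper_force: 25.0
```

Request:
send_rows:
  steps:
    - [[0,0,0,0,0],[0,0,0.03,0,0],[-0.25,0,-0.235,0,0],[-0.27,0,-0.21,0,0],[-0.29,0,-0.19,0,0]]
  squeeze: 4

```text
time_s: 17.4
ee_pos: [421.1, 93.1, 125.0]
ee_rot: [180.0, 0.0, 92.2]
force: [-1.2, 0.4, -0.7]
gripper_width: 23.8
gripper_force: 4.0
```

Request:
send_rows:
  steps:
    - [[-0.3,0,-0.16,0,0],[-0.315,0,-0.13,0,0],[-0.33,0,-0.11,0,0],[0,0,0,0,0],[0,0,0,0,0]]

```text
time_s: 17.82
ee_pos: [423.4, 55.6, 141.1]
ee_rot: [179.8, -0.0, 92.1]
force: [0.2, 1.5, 2.6]
gripper_width: 24.1
gripper_force: 4.0
```

Run:
```python
from h import *
print(env.state()['ee_pos'],env.state()['ee_rot'],env.state()['force'])
tilt([370,-50,10],[480,150,230]);tilt([370,-50,10],[480,150,230],'top')
```

```text
[423.3510087   55.57833649 141.14128634] [ 1.79834314e+02 -3.29299163e-02  9.20791774e+01] [0.21048456 1.53570245 2.64372287]
n 162 53 c [430.6  16.1  73.1] axis [-0.032  0.376  0.926] elev 67.8 az 94.9 ends [432.8  -8.8  11.7] [427.7  50.  156.6] resid 2.9
n 80 0 c [427.5   8.9  61.7] axis [-0.032  0.372  0.928] elev 68.1 az 94.9 ends [428.9  -8.   19.6] [426.1  25.2 102.4] resid 2.3
```

Request:
send_rows:
  steps:
    - [[-0.3,0,-0.1,0,0],[-0.3,0,-0.07,0,0],[-0.3,0,-0.03,0,0],[-0.3,0,-0.01,0,0],[-0.28,0,0,0,0]]

```text
time_s: 18.33
ee_pos: [425.2, -2.9, 148.5]
ee_rot: [180.0, -0.0, 92.3]
force: [0.6, 0.3, 0.2]
gripper_width: 23.9
gripper_force: 4.0
```

Request:
send_rows:
  steps:
    - [[0,0,0,0,0],[0,0,0,0,0]]

```text
time_s: 18.5
ee_pos: [425.1, -2.7, 148.4]
ee_rot: [180.0, -0.0, 92.2]
force: [0.8, -0.7, 1.8]
gripper_width: 23.9
gripper_force: 4.0
```

Run:
```python
from h import *
print(env.state()['ee_pos'],env.state()['ee_rot'],env.state()['force'])
tilt([370,-70,12],[480,100,230])
```

```text
[425.12770462  -2.71011798 148.39015241] [ 1.79967825e+02 -5.90673348e-03  9.21862515e+01] [ 0.79543202 -0.7125857   1.76212135]
n 122 49 c [433.2  -9.2  72.9] axis [-0.013  0.046  0.999] elev 87.3 az 106.3 ends [433.9 -11.8  16.2] [432.2  -5.8 146.4] resid 2.7
```

Request:
send_rows:
  steps:
    - [[-0.12,0,0,0,0],[-0.06,0,0.02,0,0],[0,0,0,0,0],[0,0,0,0,0]]

```text
time_s: 18.88
ee_pos: [425.3, -9.9, 147.7]
ee_rot: [180.0, -0.0, 92.2]
force: [0.5, 0.5, 3.9]
gripper_width: 24.1
gripper_force: 4.0
```

Request:
send_rows:
  steps:
    - [[0,0,0,0,0],[0,0,0,0,0],[0,0,0,0,0],[0,0,-0.3,0,0],[0,0,-0.7,0,0]]
  squeeze: 25

```text
time_s: 19.3
ee_pos: [421.0, -9.9, 184.1]
ee_rot: [-179.3, -0.1, 92.2]
force: [-0.5, -0.5, -2.3]
gripper_width: 23.4
gripper_force: 25.0
```

Request:
send_rows:
  steps:
    - [[0,0,-0.9,0,0],[0,0,-0.9,0,0],[0,0,-0.5,0.3,0],[0,0,0,0,0],[0,0,0,0,0]]

```text
time_s: 19.72
ee_pos: [424.5, -10.1, 279.1]
ee_rot: [-179.9, -0.0, 90.2]
force: [-0.4, -0.0, -3.2]
gripper_width: 23.8
gripper_force: 25.0
```

Run:
```python
from h import *
print(env.state()['ee_pos'],env.state()['ee_rot'],env.state()['force'])
tilt([370,-70,122],[480,100,350])
for n in('top0','scene0'):
    f=dict(np.load(n+'.npz'));P=cloud(f);h=cv2.cvtColor(f['pixels'],cv2.COLOR_RGB2HSV).astype(int)
    for nm,x in(('white',448),('black',598)):
        m=((P>[x-30,290,75])&(P<[x+30,360,195])).all(-1);q=P[m];print(n,nm,len(q),np.median(q,0).round(1),q.min(0).round(1),q.max(0).round(1))
    m=((P>[380,260,55])&(P<[670,390,72])).all(-1);q=P[m][:,:2].astype(np.float32);print('carrier',cv2.minAreaRect(q))
    o=(h[...,0]>3)&(h[...,0]<20)&(h[...,1]>190)&(h[...,2]>110)&((P>[480,280,55])&(P<[570,370,75])).all(-1);print('frame',cv2.minAreaRect(P[o][:,:2].astype(np.float32)))
```

```text
[424.45828057 -10.0714726  279.05692499] [-1.79938786e+02 -1.42671846e-03  9.01820344e+01] [-0.36274931 -0.04094999 -3.22922793]
n 175 53 c [432.6 -12.2 196.9] axis [ 0.003 -0.01   1.   ] elev 89.4 az -74.5 ends [432.5 -11.6 137.6] [432.8 -12.9 269.3] resid 3.0
top0 white 279 [450.  314.3 167.2] [436.1 307.9  75.6] [460.5 332.9 194.1]
top0 black 268 [597.9 318.  165.3] [585.8 310.9  75.8] [610.2 338.3 194.5]
carrier ((522.632080078125, 323.7113037109375), (224.96810913085938, 78.36033630371094), 1.7347747087478638)
frame ((523.2399291992188, 324.4053039550781), (50.21571731567383, 51.22180938720703), 0.09933140128850937)
scene0 white 206 [456.7 314.8 138.5] [436.4 305.7  76.2] [466.1 334.1 191. ]
scene0 black 229 [605.  318.4 135.8] [588.4 310.3  75.1] [614.2 338.4 191.6]
carrier ((526.0689086914062, 325.0108642578125), (227.800048828125, 85.41380310058594), 1.0994322299957275)
frame ((523.6956787109375, 327.0653076171875), (45.385257720947266, 41.32707977294922), 1.9223389625549316)
```

Request:
send_rows:
  steps:
    - [[0.4,0.27,0,-0.2,0],[0.8,0.27,0,0,0],[0.9,0.27,0,0,0],[0.9,0.27,0,0,0],[0.9,0.27,0,0,0]]

```text
time_s: 20.18
ee_pos: [474.0, 148.1, 276.7]
ee_rot: [-179.7, 0.1, 91.5]
force: [1.1, -1.9, -1.4]
gripper_width: 23.9
gripper_force: 25.0
```

Request:
send_rows:
  steps:
    - [[0.9,0.27,0,0,0],[0.9,0.27,0,0,0],[0.8,0.27,0,0,0],[0.8,0.27,0,0,0],[0.63,0.23,0,0,0]]

```text
time_s: 20.6
ee_pos: [522.4, 311.5, 275.9]
ee_rot: [-179.7, 0.1, 91.6]
force: [0.4, -0.3, -1.0]
gripper_width: 23.6
gripper_force: 25.0
```

Request:
send_rows:
  steps:
    - [[0.3,0,0.3,0,0],[0,0,0.3,0,0],[0,0,0.3,0,0],[0,0,0,0,0],[0,0,0,0,0]]

```text
time_s: 21.02
ee_pos: [521.6, 320.3, 240.8]
ee_rot: [-179.7, 0.2, 91.5]
force: [-0.3, 0.3, -1.6]
gripper_width: 24.1
gripper_force: 25.0
```

```bash
cat > fit.py <<'E'
from h import *
def go():
    print(env.state()['ee_pos'].round(1),env.state()['ee_rot'].round(2),env.state()['force'].round(1))
    out={}
    for n in('scene','top','wrist')[:2]:
        f,P,hsv,o=metal(n);save(f,f'c_{n}.png');np.savez(f'c_{n}.npz',**f)
        S,V=hsv[...,1],hsv[...,2]
        for nm,x in(('white',449),('held',523),('black',598)):
            for z0,z1 in((85,130),(145,180)):
                m=((P>[x-28,290,z0])&(P<[x+28,365,z1])).all(-1)&(V>(0 if nm=='black' else 90))
                q=P[m]
                if len(q)>5: print(n,nm,z0,len(q),np.median(q,0).round(1),'xmid',((np.percentile(q[:,0],2)+np.percentile(q[:,0],98))/2).round(1),'ymin',np.percentile(q[:,1],[3,97]).round(1))
E
python3 -c "from fit import *;go();tilt([480,260,90],[560,380,235])"
```

```text
[521.6 320.3 240.8] [-179.7     0.18   91.52] [-0.3  0.3 -1.6]
scene white 85 74 [458.3 314.3 106.3] xmid 451.7 ymin [306.6 325.9]
scene white 145 62 [457.9 314.3 161.9] xmid 454.3 ymin [308.9 328.6]
scene held 85 64 [527.5 318.6 110.8] xmid 523.6 ymin [311.  330.5]
scene held 145 63 [527.4 317.3 163.1] xmid 523.6 ymin [311.2 330.9]
scene black 85 84 [606.2 317.7 107.5] xmid 601.5 ymin [312.  330.9]
scene black 145 70 [606.1 317.  163.2] xmid 601.8 ymin [311.8 331.3]
top white 85 52 [453.2 311.1 109.6] xmid 452.4 ymin [309.1 320.5]
top white 145 50 [453.7 311.8 164.5] xmid 448.6 ymin [308.8 324.5]
top held 85 35 [526.5 316.  115.4] xmid 523.0 ymin [313.2 321.3]
top held 145 36 [524.4 314.5 164.1] xmid 522.6 ymin [313.  319.7]
top black 85 58 [596.8 315.2 110.4] xmid 598.0 ymin [313.1 320.5]
top black 145 42 [596.6 314.7 161.1] xmid 597.4 ymin [312.9 326. ]
n 107 10 c [529.1 317.4 160.4] axis [ 0.013 -0.019  1.   ] elev 88.7 az -54.7 ends [528.3 318.5 102.1] [529.8 316.3 217. ] resid 2.8
```

Request:
send_rows:
  steps:
    - [[0,0,0,0,0],[0,0,0,0,0],[0,0,0,0,0],[0,0,0,0,0]]

```text
time_s: 21.5
ee_pos: [523.2, 321.5, 243.9]
ee_rot: [180.0, -0.0, 91.5]
force: [0.7, 0.2, -1.8]
gripper_width: 24.2
gripper_force: 25.0
```

```bash
python3 -c "
from fit import *;go();tilt([480,260,90],[560,380,235])
a=cv2.imread('pics/c_scene.png')[60:200,260:370];b=cv2.imread('pics/c_top.png')[190:300,80:160]
a=cv2.resize(a,None,fx=3.5,fy=3.5,interpolation=cv2.INTER_CUBIC);b=cv2.resize(b,(356,490),interpolation=cv2.INTER_CUBIC)
cv2.imwrite('pics/both.png',np.hstack([a[:490],b]))"
```

```text
[523.2 321.5 243.9] [ 1.7997e+02 -2.0000e-02  9.1520e+01] [ 0.7  0.2 -1.8]
scene white 85 77 [456.1 313.7 106.4] xmid 451.4 ymin [308.5 325.3]
scene white 145 63 [457.5 314.9 163.4] xmid 454.1 ymin [308.2 327.9]
scene held 85 56 [529.7 319.6 113.8] xmid 527.1 ymin [314.  333.1]
scene held 145 66 [530.  318.5 161.9] xmid 524.5 ymin [312.8 334.5]
scene black 85 80 [605.4 317.9 108.7] xmid 601.6 ymin [312.3 331.1]
scene black 145 66 [605.2 318.1 163.7] xmid 602.5 ymin [312.2 329.9]
top white 85 46 [453.6 311.  108.6] xmid 451.9 ymin [309.1 321.2]
top white 145 55 [453.8 311.6 166.4] xmid 449.0 ymin [308.9 323.8]
top held 85 33 [526.5 315.9 113.3] xmid 524.7 ymin [314.6 320.9]
top held 145 38 [525.8 315.8 163.8] xmid 521.2 ymin [314.3 322.3]
top black 85 59 [597.4 315.3 108.9] xmid 598.0 ymin [313.1 320.4]
top black 145 43 [596.9 314.4 159.5] xmid 597.5 ymin [312.7 327.5]
n 110 8 c [529.5 317.9 162.7] axis [ 0.008 -0.006  1.   ] elev 89.4 az -36.1 ends [529.  318.3 101.7] [529.9 317.6 219.5] resid 2.6
```

View pics/both.png

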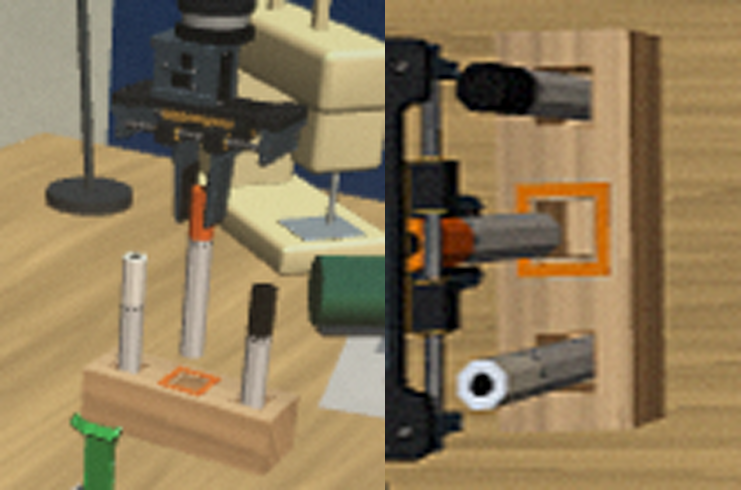

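The composite shows the spindle hanging vertical above the orange frame, with the tail at about (193,355) in the left panel. It needs about −2.5 mm in y. I'll shift it and lower in stages.

Request:
send_rows:
  steps:
    - [[-0.06,0,0.3,0,0],[0,0,0.2,0,0],[0,0,0,0,0],[0,0,0,0,0],[0,0,0,0,0]]

```text
time_s: 22.07
ee_pos: [523.3, 319.3, 223.8]
ee_rot: [180.0, -0.0, 91.5]
force: [0.6, -0.2, -1.6]
gripper_width: 23.9
gripper_force: 25.0
```

Request:
send_rows:
  steps:
    - [[0,0,0.1,0,0],[0,0,0.1,0,0],[0,0,0.1,0,0],[0,0,0.1,0,0],[0,0,0,0,0]]
  squeeze: 15

```text
time_s: 22.48
ee_pos: [522.6, 318.9, 206.4]
ee_rot: [-179.9, 0.1, 91.5]
force: [0.2, -0.7, -1.0]
gripper_width: 23.5
gripper_force: 15.0
```

Request:
send_rows:
  steps:
    - [[0,0,0.1,0,0],[0,0,0.1,0,0],[0,0,0.1,0,0],[0,0,0,0,0],[0,0,0,0,0]]

```text
time_s: 22.9
ee_pos: [523.0, 319.1, 195.2]
ee_rot: [-180.0, 0.0, 91.5]
force: [-0.8, -0.4, -2.2]
gripper_width: 23.9
gripper_force: 15.0
```

Request:
send_rows:
  steps:
    - [[0,0,0.15,0,0],[0,0,0.15,0,0],[0,0,0.15,0,0],[0,0,0.15,0,0],[0,0,0,0,0]]

```text
time_s: 23.32
ee_pos: [522.2, 318.6, 169.7]
ee_rot: [-179.8, 0.1, 91.5]
force: [-0.7, -0.4, -2.4]
gripper_width: 24.1
gripper_force: 15.0
```

Request:
send_rows:
  steps:
    - [[0,0,0.1,0,0],[0,0,0.05,0,0],[0,0,0.05,0,0],[0,0,0,0,0],[0,0,0,0,0]]

```text
time_s: 23.73
ee_pos: [523.2, 319.2, 163.6]
ee_rot: [180.0, -0.0, 91.5]
force: [0.7, -0.1, -1.3]
gripper_width: 24.1
gripper_force: 15.0
```

Request:
send_rows:
  steps:
    - [[0,0,0.05,0,0],[0,0,0,0,0],[0,0,0,0,0]]

```text
time_s: 23.98
ee_pos: [523.1, 319.2, 161.6]
ee_rot: [180.0, -0.0, 91.5]
force: [-1.1, 1.1, -1.6]
gripper_width: 23.9
gripper_force: 15.0
```

Request:
send_rows:
  steps:
    - [[0,0,0.04,0,0],[0,0,0.02,0,0],[0,0,0,0,0],[0,0,0,0,0]]
  squeeze: 8

```text
time_s: 24.32
ee_pos: [523.1, 319.2, 159.1]
ee_rot: [-180.0, -0.0, 91.5]
force: [0.7, 0.9, -1.4]
gripper_width: 24.0
gripper_force: 8.0
```

Request:
send_rows:
  steps:
    - [[0,0,0.03,0,0],[0,0,0.02,0,0],[0,0,0,0,0],[0,0,0,0,0]]

```text
time_s: 24.65
ee_pos: [523.4, 319.4, 157.8]
ee_rot: [179.9, -0.0, 91.5]
force: [-1.1, -0.2, 2.0]
gripper_width: 24.1
gripper_force: 8.0
```

Bottom contact came at the predicted height, so I'll let go.

Request:
send_rows:
  steps:
    - [[0,0,0,0,0.44],[0,0,0,0,0.44],[0,0,0,0,0.44],[0,0,0,0,0.44],[0,0,0,0,0.44]]
  squeeze: 3

```text
time_s: 25.07
ee_pos: [523.1, 319.2, 157.1]
ee_rot: [-180.0, 0.0, 91.5]
force: [0.0, -0.4, -0.6]
gripper_width: 39.9
gripper_force: 0.0
```

Request:
send_rows:
  steps:
    - [[0,0,-0.3,0,0.44],[0,0,-0.6,0,0.44],[0,0,-0.8,0,0.44],[0,0,-0.8,0,0.44],[0,0,-0.8,0,0.44]]

```text
time_s: 25.48
ee_pos: [522.9, 319.0, 290.4]
ee_rot: [-180.0, 0.0, 91.5]
force: [0.0, 1.0, 0.2]
gripper_width: 40.1
gripper_force: 0.0
```

Request:
send_rows:
  steps:
    - [[-0.8,0,0,0,0.44],[-0.8,0,0,0,0.44],[-0.6,0,0,0,0.44],[0,0,0,0,0.44],[0,0,0,0,0.44]]

```text
time_s: 25.9
ee_pos: [525.5, 230.4, 289.4]
ee_rot: [180.0, -0.0, 91.4]
force: [0.4, 0.1, 0.0]
gripper_width: 40.4
gripper_force: 0.0
```

```bash
python3 -c "
from fit import *;go();tilt([490,280,80],[555,370,210])
a=cv2.imread('pics/c_scene.png')[60:260,200:370];a=cv2.resize(a,None,fx=3,fy=3,interpolation=cv2.INTER_CUBIC);cv2.imwrite('pics/end.png',a)"
```

```text
[525.5 230.4 289.4] [ 1.7998e+02 -4.0000e-02  9.1400e+01] [0.4 0.1 0. ]
scene white 85 78 [456.7 314.1 107.3] xmid 452.0 ymin [307.3 327.3]
scene white 145 65 [456.9 315.8 161.9] xmid 453.0 ymin [308.2 328. ]
scene held 85 73 [529.4 317.7 106.8] xmid 525.2 ymin [310.  328.2]
scene held 145 67 [528.2 317.8 161.9] xmid 524.8 ymin [311.  330.2]
scene black 85 82 [605.3 317.6 107.7] xmid 601.7 ymin [312.6 331.5]
scene black 145 70 [605.6 318.2 162.9] xmid 601.2 ymin [311.2 331.4]
top black 85 14 [589.1 318.5 115.1] xmid 589.1 ymin [315.4 320.2]
top black 145 9 [587.9 319.2 157.8] xmid 588.2 ymin [314.6 328.8]
n 78 75 c [528.8 316.5 139.1] axis [-0.012 -0.003  1.   ] elev 89.3 az -165.7 ends [529.4 316.6  87.1] [528.2 316.4 186.5] resid 2.7
```

View pics/end.png

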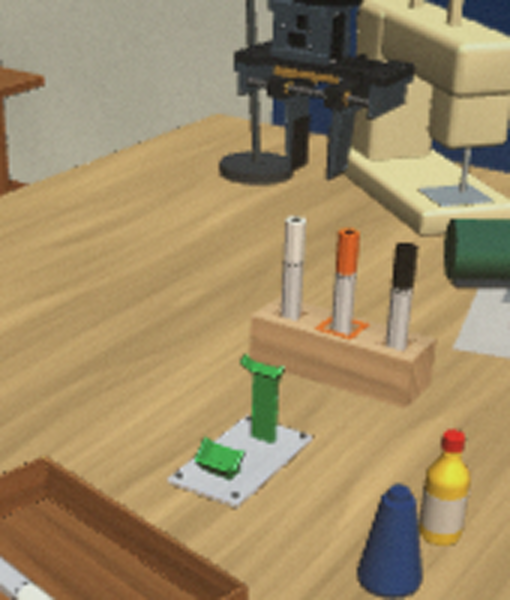

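The orange spindle stands upright in the framed well at (345,280), level with its neighbours. The gripper is clear.

```bash
python3 -c "
from workcell import env
print(env.job_done())"
```

```text
the job is handed in; nothing more can be done
None
```

The orange spindle was seated in the sloping rest and let go, then taken with a new hold and lowered to the bottom of the framed well, where it stands upright, orange end up and released. The job is handed in at about 26 s; no verdict came back.

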